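# Empty the push-latch curing drawer

## Task

Empty the resin curing unit: first lift its drop bar right back until it stays up by itself, then press the drawer front in once so that the push latch lets the drawer spring out. Lift every cast resin block out of its mould cavity and lay it flat in the open tray, grip rib up, blocks side by side and not on top of one another; then press the empty drawer shut until the latch holds it by itself, and only after that tip the drop bar forward so that it drops back down into its keeper. Leave the loose bottles and the beaker that stand about undisturbed.

Things in the scene. Friction and masses are not known exactly. Their poses are not given: they have to be found in the camera images.
- unit: Curing unit: flat white housing 300 wide (y), 260 deep (x), 95 mm high, fixed. Origin: middle of its lower front edge, on the bench; x points from the front into the housing, y left, z up; turned up to 0.15 rad. From 172 mm behind the front its roof carries a fixed dish with 3 blue-capped bottles, to 207 mm high. In front: one drawer on a push latch, also held by a drop bar on the roof.
- drawer (a joint): Drawer travel (m): 0 latched shut (reads 0 to 0.001), 0.115 fully out towards the robot, -0.010 pressed in to its stop. A damped spring (5 N shut, 3.6 N out, 25 N s/m) drives it out. A full press to the stop, then letting go, changes the latch: shut -> runs out by itself in about 1.5 s; out -> held at 0. Press 8 mm or more past 0; under 5 mm changes nothing. Bar down: caught at 0.008.
- drawer_front (a point): Where to press: centre of the outer face of the drawer's front plate, 50 mm above the bench, axes as the unit's, moving with the drawer (unit x -0.024 shut, -0.139 out, y 0). Plate 280 mm wide, 12 thick, from 6 to 88 mm above the bench; the keeper (two cheeks) rises to 104 mm at the middle of its top edge. Behind it in the drawer lies the mould with four cavities in a row across.
- bar (a joint): Angle of the drop bar (rad) about the unit's y axis: 0 = down in the keeper (level, pointing to the front, its beak hanging before the front plate), growing as the front end is lifted up and back; 1.57 upright; 1.85 stop, leaning back, where it stays. Let go short of upright it falls down forward by itself. 0.2 kg.
- bar_knob (a point): Centre of the grey knob at the free end of the drop bar: a disc 30 mm in diameter, 20 mm thick, flat sides facing along unit y, so it can be pinched from above across unit y and turns between the fingers as the bar swings. 125 mm from the pivot; with the bar down at unit x -0.065, y 0, z 0.108. The beak hangs 28 mm nearer to the pivot, to 33 mm below the bar's middle.
- bar_pivot (a point): Pivot axis of the drop bar on the unit's roof, at unit x 0.060, y 0, z 0.108.
- cavity1 (a point): Floor centre of the second cavity from the right in the mould, moves with the drawer. Cavities are 80 (unit x) by 44 mm (y), 18 deep, floors 32 mm and rims 50 mm above the bench, centres at unit y -0.087, -0.029, 0.029, 0.087, 68 mm behind the outer face of the front plate. When the drawer is fully out the cavities are clear of the housing (their centres 71 mm before its front).
- tray_in (a point): Centre of the inner floor of the loose white open tray for finished blocks, 0.7 kg: 250 (its x) by 190 mm (its y), 30 mm high, walls and floor 5 mm, so inside 240 by 180 mm and 25 mm deep; floor 5 mm above the bench. It lies left or right of the unit, on the other side from the stirrer.
- block0_mid (a point): Middle of the amber cast block that starts in the rightmost (lowest unit y) cavity (None if absent). All blocks alike, 100 g: base slab 76 (its x) by 40 mm (its y), 20 high; grip rib on top 56 (x) by 16 mm (y), 25 high; 45 mm in all. This point is 22.5 mm above the underside, z up. In the drawer its x lies along unit x.
- block1_mid (a point): Middle of the amber cast block that starts in the second from the right cavity (None if absent). All blocks alike, 100 g: base slab 76 (its x) by 40 mm (its y), 20 high; grip rib on top 56 (x) by 16 mm (y), 25 high; 45 mm in all. This point is 22.5 mm above the underside, z up. In the drawer its x lies along unit x.
- block2_mid (a point): Middle of the amber cast block that starts in the second from the left cavity (None if absent). All blocks alike, 100 g: base slab 76 (its x) by 40 mm (its y), 20 high; grip rib on top 56 (x) by 16 mm (y), 25 high; 45 mm in all. This point is 22.5 mm above the underside, z up. In the drawer its x lies along unit x.
- block3_mid (a point): Middle of the amber cast block that starts in the leftmost cavity (None if absent). All blocks alike, 100 g: base slab 76 (its x) by 40 mm (its y), 20 high; grip rib on top 56 (x) by 16 mm (y), 25 high; 45 mm in all. This point is 22.5 mm above the underside, z up. In the drawer its x lies along unit x.
- beaker: Glass beaker, 72 mm wide, 90 mm high, a bystander; origin at the centre of its underside.
- bottle_a: Glass bottle with blue cap, 70 mm wide, 150 mm high, a bystander; origin at the centre of its underside.
- bottle_b: Glass bottle with orange cap, 80 mm wide, 170 mm high, a bystander; origin at the centre of its underside.
- stirrer: Hotplate stirrer, a fixed bystander 210 mm (x) by 160 mm (y) and 70 mm high, on the other side of the unit from the tray; origin at the centre of its underside.

How it is judged (in metres and radians):
On the way, in this order (a step that is already met when the one before it is completed fails the run):
1. the drop bar is lifted right back and left standing, the drawer still latched (value of joint bar above 1.6 rad and value of joint drawer below 0.004 m and contact force between bar and the fingers below 0.1 N), for 0.2 s.
2. the latch is released and the drawer has run out (value of joint drawer above 0.1 m), for 0.2 s.
3. every block lies in the tray, the drawer still out (x of block0_mid in the frame of tray_in between -0.12 and 0.12 m and y of block0_mid in the frame of tray_in between -0.09 and 0.09 m and z of block0_mid in the frame of tray_in between 0.015 and 0.03 m and angle between each of block0_mid, block1_mid, block2_mid, block3_mid's own z axis and vertical below 0.15 rad and x of block1_mid in the frame of tray_in between -0.12 and 0.12 m and y of block1_mid in the frame of tray_in between -0.09 and 0.09 m and z of block1_mid in the frame of tray_in between 0.015 and 0.03 m and x of block2_mid in the frame of tray_in between -0.12 and 0.12 m and y of block2_mid in the frame of tray_in between -0.09 and 0.09 m and z of block2_mid in the frame of tray_in between 0.015 and 0.03 m and x of block3_mid in the frame of tray_in between -0.12 and 0.12 m and y of block3_mid in the frame of tray_in between -0.09 and 0.09 m and z of block3_mid in the frame of tray_in between 0.015 and 0.03 m and value of joint drawer above 0.05 m), for 0.2 s.
4. the drawer is shut and held by its latch alone: untouched, the bar still up (value of joint drawer between -0.004 and 0.004 m and value of joint bar above 1.2 rad and contact force between drawer and the fingers below 0.1 N and contact force between drawer and the arm below 0.1 N), for 0.5 s.
At the end, for the whole second after the job is handed in: Every block lies flat (within 0.15 rad, rib up) on the floor of the tray, its middle 15 to 30 mm above that floor and within the tray's inside, at rest; the drawer is latched within 4 mm of 0; the bar is down within 0.05 rad (x of block0_mid in the frame of tray_in between -0.12 and 0.12 m and y of block0_mid in the frame of tray_in between -0.09 and 0.09 m and z of block0_mid in the frame of tray_in between 0.015 and 0.03 m and angle between each of block0_mid, block1_mid, block2_mid, block3_mid's own z axis and vertical below 0.15 rad and x of block1_mid in the frame of tray_in between -0.12 and 0.12 m and y of block1_mid in the frame of tray_in between -0.09 and 0.09 m and z of block1_mid in the frame of tray_in between 0.015 and 0.03 m and x of block2_mid in the frame of tray_in between -0.12 and 0.12 m and y of block2_mid in the frame of tray_in between -0.09 and 0.09 m and z of block2_mid in the frame of tray_in between 0.015 and 0.03 m and x of block3_mid in the frame of tray_in between -0.12 and 0.12 m and y of block3_mid in the frame of tray_in between -0.09 and 0.09 m and z of block3_mid in the frame of tray_in between 0.015 and 0.03 m and value of joint drawer between -0.004 and 0.004 m and value of joint bar below 0.05 rad and linear speed of each of block0, block1, block2, block3 below 0.02 m/s); the robot touches nothing.
It fails at once if the beaker is moved by more than 40 mm (distance of beaker from where it was at the start of the episode above 0.04 m).
It fails at once if the bottle_a is moved by more than 40 mm (distance of bottle_a from where it was at the start of the episode above 0.04 m).
It fails at once if the bottle_b is moved by more than 40 mm (distance of bottle_b from where it was at the start of the episode above 0.04 m).
Of block0, block1, block2, block3 only 2 to 4 are there at a start; the rules pass over those that are not, and their reading is None.
At some moment in a run one of tray may be knocked a few centimetres aside while the robot is not near it.
Once in a run the grip may slacken for a moment while it holds something.
It also fails if it takes over 210 s, if anything falls off the work surface, if the arm or the gripper's body presses on something with over 40 N, if the wrist force passes 120 N, or if a joint passes its speed limit or range.

## Robot

A 6-joint arm with a two-finger parallel gripper is mounted at the origin on the work surface. World frame = base frame: x ahead of the robot, y to its left, z up, the work surface at z = 0. Lengths are in mm, angles in rad, forces in N, time in s.
With the tool pointing down it reaches from about 275 to 825 mm from the base axis. Payload 4.9 kg.
Tool frame: the origin (TCP) lies at the very end of the fingers, on their centre line; the grasp point (between the pads) lies 19 mm behind it; z points along the fingers, y is the line along which they close (so a half turn about z gives the same grasp; the last joint's range is limited). The gripper opens to 85 mm and grips with 20 to 120 N. Pads are 22 mm wide; open, the fingers measure 114 mm over their backs; the gripper's body (76 mm by 85 mm) begins 54 mm behind the grasp point. The pads swing forward as they close: fully open they stand 13 mm farther back than shut.
Start: joints at [1.043, 0.326, -0.193, 1.052, 0, 1.437], TCP at [211.031, 507.922, 231.281] pointing down, gripper open.
Joint ranges: [-2.65, 2.65], [-0.97, 1.79], [-1.3, 1.35], [-1.93, 2.1], [-1.47, 1.37], [-3.14, 3.14]. Speed limits (rad/s): [2.57, 2.57, 3.14, 3.14, 3.14, 3.14].

## Interface

Orientations are given as [roll, pitch, yaw] about the fixed x, y, z axes, in that order (R = Rz(yaw) Ry(pitch) Rx(roll)).
In Python, from bench import bot, solve_ik, imaging gives the robot as it stands. Calls block until the motion is done:
- bot.move_ptp(position, orientation): joint-space move of the TCP to a pose.
- bot.movel(position, rot=None, max_speed=150, threshold=None): straight line of the TCP; rot=None keeps the orientation; max_speed is the mean speed in mm/s. With threshold (N) it stops when the force on the tool has changed by that much, and returns True; else False.
- bot.move_j(angles): joint-space move.
- bot.grip(opening, effort=None): opening from 0.0 (shut) to 1.0 (fully open); effort is the grip in N (None keeps the last); returns when the fingers have stopped.
- bot.dwell(seconds).
- solve_ik(position, orientation): joint angles nearest the present ones, or None.
- bot.get_state(): the state.
- imaging.capture(name): name is "side" or "top" or "wrist"; returns the picture (384x512x3 uint8, blue, green, red); there is no depth.
- imaging.camera_model(name): a dict with "K" (3x3 intrinsics, pixels), "position" and "rotation" of the camera in the world. Camera axes: x right, y up, looking along -z (the intrinsics and any distortion apply to the point x, -y, -z); pixel columns grow to the right and rows downward; lengths in mm; the calibration is good to about 2 mm. A picture is of the moment at which its call begins: read the wrist's pose just before it. camera_model takes no time and is no camera call; for the wrist camera it gives the pose at the moment of the call.
A pose or a line that the arm cannot do raises bot.IKError and nothing moves.
- bot.sign_off(): hands the job in; it is judged then, once.
The state is a dict: "t": time; "qpos": joint angles; "joint_velocities": joint speeds; "effort": joint torques, N m; "tcp_pos": TCP position; "orientation": TCP orientation; "contact_force": force on the tool from outside, world axes, zero at the start; "wrist_torque": the same for the moment, N m; "opening": opening from 0.0 (shut) to 1.0 (fully open); "gripper_force": force on a finger pad.
Only numpy, scipy, OpenCV 4.12 (cv2) and the standard library are available. Lean on these libraries where they do the work, as an engineer would, in place of code of your own. Each camera call takes 0.05 s, during which the arm holds its last target. There are 200 camera calls.

## Working session

There is one attempt and no reset: what is moved stays moved. The work goes in short steps, each a Python script; the robot and the scene stay as the last script left them, time stands still between calls to the robot, and variables do not carry over. Pictures are saved under pics/ and viewed, at most 14 in all, crops included, and the job is handed in when it is done.

```bash
ls; mkdir -p pics; python3 - <<'E'
from bench import bot, solve_ik, imaging
import cv2,numpy as np
for n in ("top","side"):
    cv2.imwrite(f"pics/{n}0.png",imaging.capture(n))
    m=imaging.camera_model(n); print(n,{k:(np.round(v,3).tolist() if not isinstance(v,(str,type(None))) else v) for k,v in m.items()})
m=imaging.camera_model("wrist"); print(m)
s=bot.get_state(); print(s)
E
```

```text
pics
top {'K': [[393.744, 0.0, 252.748], [0.0, 393.744, 196.927], [0.0, 0.0, 1.0]], 'position': [529.649, 35.251, 1140.774], 'rotation': [0.068, -0.027, -1.542]}
side {'K': [[389.507, 0.0, 250.75], [0.0, 389.507, 191.879], [0.0, 0.0, 1.0]], 'position': [212.159, -612.554, 862.41], 'rotation': [0.765, 0.005, -0.566]}
{'K': array([[297.30582188,   0.        , 255.60755037],
       [  0.        , 297.30582188, 189.35436429],
       [  0.        ,   0.        ,   1.        ]]), 'position': array([139.61354917, 537.57657245, 373.28641086]), 'rotation': array([-0.30875963,  0.00179631,  1.17788772])}
{'t': 0.1, 'qpos': array([ 1.04278055e+00,  3.26857270e-01, -1.93428660e-01,  1.05199231e+00,
       -2.81199491e-05,  1.43660685e+00]), 'joint_velocities': array([-1.98495368e-03, -1.68466294e-03,  2.27420410e-04, -5.50636388e-05,
       -4.42211168e-04,  1.04285262e-03]), 'effort': array([ 1.82434142e-04, -4.44239938e+01,  2.63037890e+01,  7.88963400e-03,
       -1.49189377e-04, -7.79408282e-06]), 'tcp_pos': array([210.79285402, 507.47476605, 230.6078946 ]), 'orientation': array([-3.14012030e+00, -1.70393392e-04,  2.74776624e+00]), 'contact_force': array([-0.13100342,  0.09742931,  0.06961819]), 'wrist_torque': array([-0.04263827,  0.01094695, -0.00057088]), 'gripper_force': 0.0, 'opening': 0.9973826019932407}
```

View pics/top0.png

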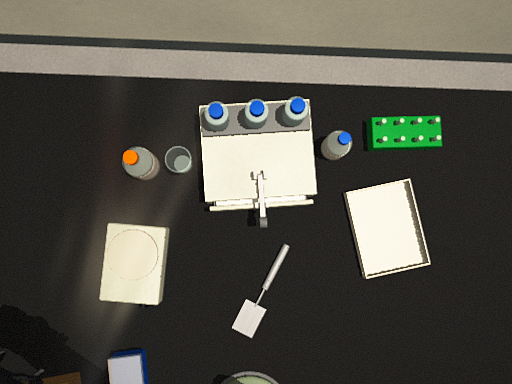

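View pics/side0.png

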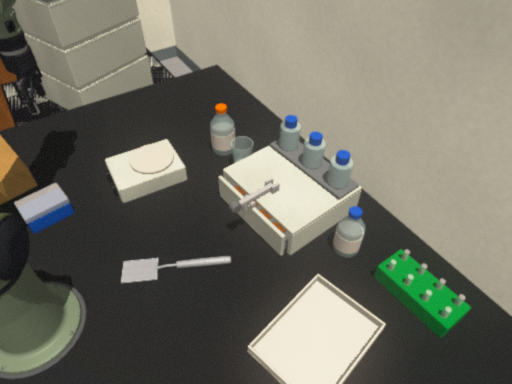

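The top view shows the unit in the middle (roof about (203–315, 103–203), knob at (263,222)), the tray on the right at (387,228), the stirrer on the left, bottle_a at (338,143), and the beaker and bottle_b on the left. A spatula lies in front of the drawer. The side view agrees with this.

```bash
cat > h.py <<'E'
from bench import bot, solve_ik, imaging
import cv2, numpy as np, json, os
from scipy.spatial.transform import Rotation as R
def cam(n): return imaging.camera_model(n)
def plane(m, uv, z):
    """pixels (N,2) cast onto the plane of height z"""
    uv=np.atleast_2d(np.asarray(uv,float)); K=m["K"]
    d=np.c_[(uv[:,0]-K[0,2])/K[0,0], -(uv[:,1]-K[1,2])/K[1,1], -np.ones(len(uv))]
    d=d@R.from_euler("xyz",m["rotation"]).as_matrix().T; p=np.asarray(m["position"])
    return p+d*((z-p[2])/d[:,2])[:,None]
def proj(m,P):
    q=(np.atleast_2d(P)-m["position"])@R.from_euler("xyz",m["rotation"]).as_matrix(); K=m["K"]
    return np.c_[K[0,2]+K[0,0]*q[:,0]/-q[:,2], K[1,2]+K[1,1]*-q[:,1]/-q[:,2]]
def snap(n,f=None):
    m=cam(n); im=imaging.capture(n)
    if f: cv2.imwrite("pics/"+f,im)
    return m,im
E
python3 - <<'E'
from h import *
m=cam("top"); im=cv2.imread("pics/top0.png"); hsv=cv2.cvtColor(im,cv2.COLOR_BGR2HSV)
w=((hsv[...,2]>150)&(hsv[...,1]<70)).astype(np.uint8); w[:95]=0
n,l,st,c=cv2.connectedComponentsWithStats(w)
for i in range(1,n):
    if st[i,4]>150: 
        cs=max(cv2.findContours((l==i).astype(np.uint8),0,2)[0],key=cv2.contourArea)
        print(st[i],cv2.minAreaRect(cs)); 
        z=95 if 200<c[i][0]<320 else 30
        b=plane(m,cv2.boxPoints(cv2.minAreaRect(cs)),z)[:,:2]; print(b.round(0).tolist(), b.mean(0).round(), [round(float(np.linalg.norm(b[k]-b[k-1]))) for k in range(4)])
print("knob",plane(m,[263,222],115))
cv2.imwrite("pics/c0.png",cv2.resize(im[90:240,190:330],None,fx=5,fy=4*1,interpolation=cv2.INTER_CUBIC)[:600])
E
```

```text
[ 199   97  118  120 9587] ((258.1000061035156, 157.8000030517578), (117.0469741821289, 112.31487274169922), 86.3086166381836)
[[851.0, 163.0], [882.0, -140.0], [565.0, -166.0], [537.0, 131.0]] [709.  -3.] [315, 305, 318, 299]
[134 148  17  27 274] ((142.0, 161.0), (26.0, 16.0), 90.0)
[[734.0, 347.0], [736.0, 302.0], [662.0, 299.0], [660.0, 344.0]] [698. 323.] [74, 45, 74, 45]
[174 156  17  16 213] ((182.0, 163.5), (15.0, 16.0), 90.0)
[[715.0, 234.0], [717.0, 189.0], [674.0, 187.0], [673.0, 232.0]] [695. 210.] [43, 45, 43, 45]
[ 346  178   85  101 5394] ((388.084228515625, 227.8651580810547), (89.41912841796875, 66.78328704833984), 77.00537872314453)
[[628.0, -256.0], [677.0, -444.0], [431.0, -501.0], [384.0, -316.0]] [ 530. -379.] [251, 194, 253, 191]
[  99  223   68   82 4631] ((132.49462890625, 263.5515441894531), (59.69782638549805, 79.03072357177734), 5.946863651275635)
[[310.0, 423.0], [526.0, 412.0], [513.0, 247.0], [297.0, 260.0]] [411. 336.] [164, 216, 166, 217]
[ 232  245   57   93 1015] ((263.3000183105469, 288.4000549316406), (22.360679626464844, 98.8342056274414), 26.56505012512207)
[[259.0, 55.0], [491.0, -54.0], [466.0, -108.0], [235.0, 3.0]] [363. -26.] [58, 256, 59, 256]
[108 356  35  28 854] ((124.48021697998047, 370.802001953125), (27.761537551879883, 32.43821334838867), 84.2894058227539)
[[152.0, 392.0], [163.0, 305.0], [90.0, 294.0], [79.0, 381.0]] [121. 343.] [74, 88, 74, 87]
knob [[535.40116901 -18.94142143 115.        ]]
```

View pics/c0.png

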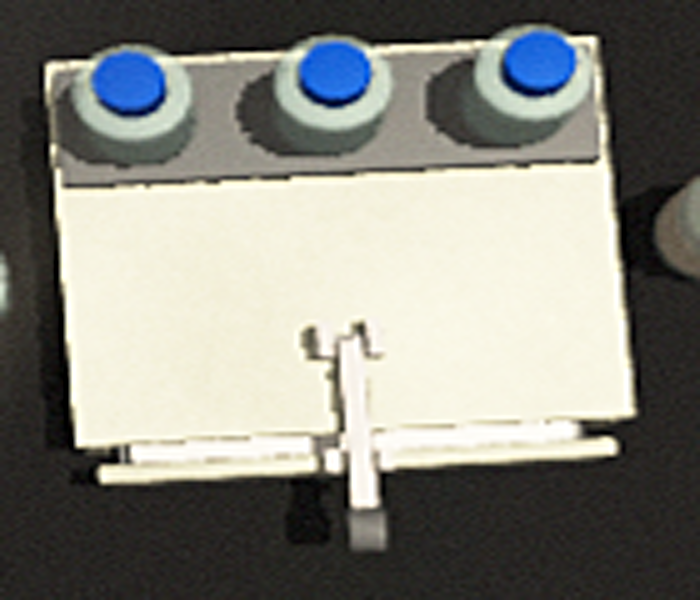

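The crop shows the roof's front corners at full-image pixels (205.4,201.5) and (317,193.8). The knob is at (263.4,222) and the front plate lies just in front of the roof.

```bash
python3 - <<'E'
from h import *
m=cam("top")
f=plane(m,[[205.4,201.5],[317,193.75]],95); b=plane(m,[[199,105.5],[309.4,99.25]],95)
print(f.round(1),b.round(1)); L,Rr=f[:,:2]; print(np.linalg.norm(L-Rr),np.linalg.norm(L-b[0,:2]))
v=L-Rr; th=np.arctan2(-v[0],v[1]); o=(L+Rr)/2; s=b[:,:2].mean(0)-o; print(o,th,np.arctan2(s[1],s[0]))
U=R.from_euler("z",th).as_matrix()[:2,:2]; print("knob pred",o+U@[-65,0],"seen",plane(m,[263.4,222],118))
th=np.arctan2(-v[0],v[1])
q=solve_ik([o[0]-90*np.cos(th),o[1]-90*np.sin(th),300],[np.pi,0,np.pi+th]); print(q)
bot.move_ptp([o[0]-90*np.cos(th),o[1]-90*np.sin(th),300],[np.pi,0,np.pi+th])
M,im=snap("wrist","w1.png"); print(bot.get_state()["tcp_pos"],M["position"],M["rotation"])
pts=np.array([[-65,0,108],[0,150,95],[0,-150,95],[-24,140,88],[-24,-140,88],[60,0,108]])
P=np.c_[(U@pts[:,:2].T).T+o,pts[:,2]]; px=proj(M,P); print(px.round(1))
for u in px: cv2.circle(im,tuple(int(round(x)) for x in u),4,(0,0,255),1)
cv2.imwrite("pics/w1m.png",im)
E
```

```text
[[ 585.4  134.3   95. ]
 [ 615.1 -162.6   95. ]] [[ 843.9  160.9   95. ]
 [ 872.1 -137.4   95. ]]
298.40383736277033 259.850422352227
[600.23152842 -14.14683854] 0.09948574915622288 0.10018416198027535
knob pred [535.55292917 -20.60275045] seen [[535.41386929 -19.82167805 118.        ]]
[-0.18965314  0.21627135 -0.16462205  1.18990293  0.         -0.28913889]
[510.67453899 -22.34795089 299.93134329] [433.84404363 -30.11916453 442.61630739] [-3.08636824e-01  3.04065397e-04  1.67211429e+00]
[[255.  185.7]
 [371.7 231.3]
 [138.2 230.9]
 [364.1 211.9]
 [145.8 211.5]
 [254.9 277.3]]
```

View pics/w1m.png

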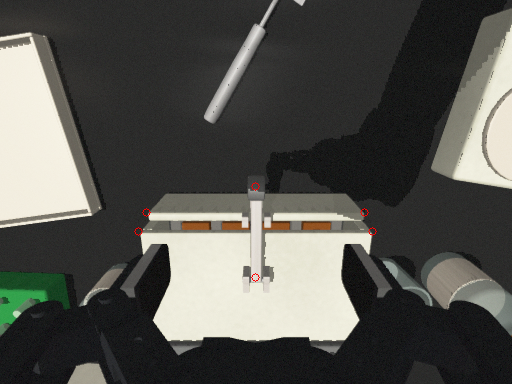

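The wrist view has the knob at (257,185) against a predicted (255,186). The roof corners at (141,233) and (371,235) are within 2–3 mm of prediction, and the amber blocks show through the drawer gap. The pose is good enough, so I'll lift the bar.

```bash
cat >> h.py <<'E'
O=np.array([600.2,-14.5]); TH=0.0995
Um=R.from_euler("z",TH).as_matrix()[:2,:2]
def W(x,y,z): return [*(O+Um@[x,y]),z]      # unit frame -> world, mm
DN=[np.pi,0,np.pi+TH]                        # tool down, closing across unit y
def st(*a):
    s=bot.get_state(); print(*a,"t%.1f"%s["t"],"tcp",s["tcp_pos"].round(1),"op%.3f"%s["opening"],"gf%.1f"%s["gripper_force"],"F",s["contact_force"].round(1)); return s
def arc(a): return W(60-125*np.cos(a),0,108+125*np.sin(a)-19)
E
python3 - <<'E'
from h import *
bot.grip(0.55,25)
bot.move_ptp(W(-65,0,150),DN)
print(bot.movel(W(-65,0,89),max_speed=80,threshold=8)); st("down")
bot.grip(0,25); s=st("gripped")
if s["opening"]>0.1:
    for a in np.arange(0.15,1.81,0.15):
        bot.movel(arc(a),max_speed=90)
    bot.movel(arc(1.82),max_speed=60); st("up")
    m,im=snap("side","s1.png")
E
```

```text
False
down t4.4 tcp [536.  -21.   89.4] op0.552 gf0.0 F [ 0.7 -0.   0.1]
gripped t4.7 tcp [535.8 -19.6  89.7] op0.230 gf30.7 F [-0.4  4.3  3.3]
up t9.3 tcp [690.6  -4.2 211.2] op0.231 gf29.6 F [-2.3  4.9  2.7]
```

View pics/s1.png

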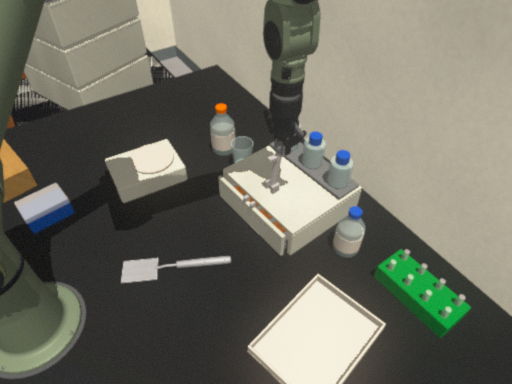

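The bar is leaning back and still held. The knob centred the gripper about 1.4 mm further left, so I'll fold that into the pose, release, and press the drawer.

```bash
sed -i 's/O=np.array(\[600.2,-14.5\])/O=np.array([600.2,-13.3])/' h.py; python3 - <<'E'
from h import *
bot.grip(0.55); bot.dwell(0.1)
p=bot.get_state()["tcp_pos"]; bot.movel([*p[:2],290],max_speed=120); bot.dwell(0.4); st("released")
m,im=snap("side","s2.png")
bot.move_ptp(W(-140,0,290),DN); bot.grip(0)
bot.movel(W(-75,0,45),max_speed=150); st("before")
hit=bot.movel(W(-22,0,45),max_speed=25,threshold=25); st(hit)
bot.dwell(0.15); bot.movel(W(-200,0,45),max_speed=180); bot.dwell(1.2)
bot.move_ptp(W(-110,0,330),DN); bot.grip(1.0); st()
m,im=snap("wrist","w2.png"); snap("top","t2.png")
a=cv2.imread("pics/s2.png")[90:290,180:380]
cv2.imwrite("pics/j.png",np.hstack([im,cv2.resize(a,(288,384))]))
E
```

```text
released t11.0 tcp [690.5  -5.8 289.6] op0.554 gf0.0 F [-0.1  0.8  0.2]
before t14.3 tcp [526.  -20.9  45.7] op-0.002 gf0.0 F [ 0.4  0.1 -0.2]
False t16.6 tcp [573.8 -15.7  44. ] op0.002 gf0.0 F [-10.4  -1.4   4.6]
t21.0 tcp [490.8 -24.2 330. ] op1.003 gf0.0 F [ 0.2  1.  -0.7]
```

View pics/j.png

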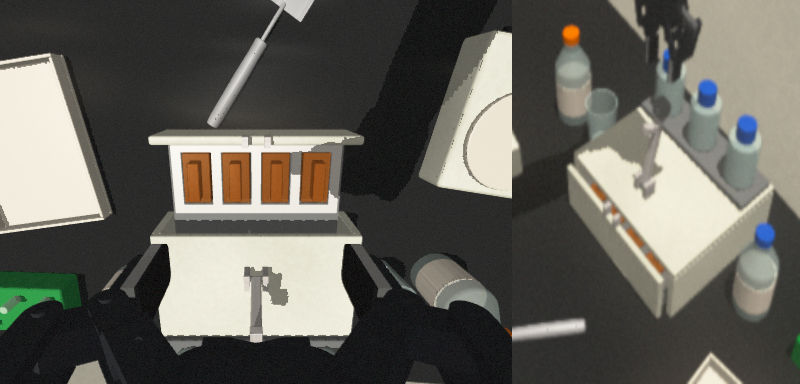

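The drawer has run out with all four amber blocks in it, at about (197,178), (236,178), (276,178) and (315,178). The bar stands back by itself. Next I'll check the block positions and the tray pose.

```bash
cat >> h.py <<'E'
def tray(m,im):
    """centre and long-axis yaw of the tray from the top picture, or None"""
    hsv=cv2.cvtColor(im,cv2.COLOR_BGR2HSV)
    w=(((hsv[...,2]>110)&(hsv[...,1]<70))|((hsv[...,1]>120)&(hsv[...,0]<25)&(hsv[...,2]>60))).astype(np.uint8)
    w[:160]=0; w[:,:330]=0; w[320:]=0
    w=cv2.morphologyEx(w,cv2.MORPH_CLOSE,np.ones((5,5)))
    cs=max(cv2.findContours(w,0,2)[0],key=cv2.contourArea)
    b=plane(m,cv2.boxPoints(cv2.minAreaRect(cs)),30)[:,:2]
    e=[b[1]-b[0],b[2]-b[1]]; e.sort(key=np.linalg.norm); v=e[1]*np.sign(e[1][0])
    return b.mean(0),np.arctan2(v[1],v[0]),[float(np.linalg.norm(x).round()) for x in e]
E
python3 - <<'E'
from h import *
print(tray(cam("top"),cv2.imread("pics/t2.png")))
im=cv2.imread("pics/w2.png"); m=cam("wrist"); hsv=cv2.cvtColor(im,cv2.COLOR_BGR2HSV)
w=((hsv[...,1]>120)&(hsv[...,0]<25)&(hsv[...,2]>40)).astype(np.uint8)
n,l,s,c=cv2.connectedComponentsWithStats(w)
for i in range(1,n):
    if s[i,4]>100:
        x,y,ww,hh=s[i,:4]; 
        q=plane(m,[[x,y+hh/2],[x+ww,y+hh/2],[x+ww/2,y],[x+ww/2,y+hh]],52)[:,:2]
        print(s[i],((q-O)@Um).round(1).tolist())
E
```

```text
(array([ 466.8222275, -333.1258671]), np.float64(0.22188857382257404), [316.0, 354.0])
[ 182  153   31   50 1399] [[-70.3, -108.1], [-70.4, -62.6], [-107.4, -83.2], [-31.3, -87.6]]
[ 222  153   28   50 1352] [[-70.4, -49.4], [-70.4, -8.3], [-107.5, -28.1], [-31.3, -29.6]]
[ 262  153   28   50 1358] [[-70.5, 9.3], [-70.5, 50.4], [-107.5, 29.1], [-31.4, 30.7]]
[ 300  153   31   49 1375] [[-71.3, 65.1], [-71.3, 110.5], [-107.6, 85.5], [-33.1, 90.2]]
```

Block positions match to 1–2 mm. The tray mask picked up something else, so I'll tighten it with the first threshold.

```bash
sed -i 's/hsv\[...,2\]>110/hsv[...,2]>150/; s/w=cv2.morph/w=cv2.morphologyEx(w,cv2.MORPH_OPEN,np.ones((3,3))); w=cv2.morph/' h.py; python3 - <<'E'
from h import *
for f in ("top0","t2"):print(tray(cam("top"),cv2.imread(f"pics/{f}.png")))
im=cv2.imread("pics/t2.png"); cv2.imwrite("pics/t2c.png",im[90:384,190:])
E
```

```text
(array([ 528.72867747, -368.88851488]), np.float64(0.23951739836974317), [173.0, 252.0])
(array([ 465.57896109, -328.04325824]), np.float64(0.2182420681261512), [286.0, 353.0])
```

View pics/t2c.png

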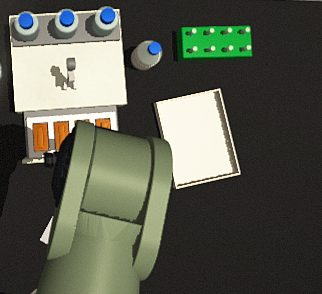

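The arm hides part of the tray from the top camera. I'll locate it with the wrist camera on the way, while carrying, and do block 0 first.

```bash
cat >> h.py <<'E'
def wtray(m,im,guess):
    """tray centre and yaw of its long axis from the wrist picture: white + amber patch at the guess, rim at z 30"""
    hsv=cv2.cvtColor(im,cv2.COLOR_BGR2HSV)
    w=(((hsv[...,2]>75)&(hsv[...,1]<80))|((hsv[...,1]>120)&(hsv[...,0]<25)&(hsv[...,2]>40))).astype(np.uint8)
    w=cv2.morphologyEx(w,cv2.MORPH_OPEN,np.ones((3,3)))
    g=proj(m,[*guess,5])[0]
    cs=[c for c in cv2.findContours(w,0,2)[0] if cv2.contourArea(c)>4000]
    cs=max(cs,key=lambda c:cv2.pointPolygonTest(c,(float(g[0]),float(g[1])),True))
    q=plane(m,cs[:,0,:]+0.5,30)[:,:2].astype(np.float32); r=cv2.minAreaRect(q); b=cv2.boxPoints(r)
    e=[b[1]-b[0],b[2]-b[1]]; e.sort(key=np.linalg.norm); v=e[1]*np.sign(e[1][0])
    return np.array(r[0]),float(np.arctan2(v[1],v[0])),[float(np.linalg.norm(x).round()) for x in e]
T0=np.array([530,-379.]); SLOT=[(-60,-45),(60,-45),(-60,45),(60,45)]
CY=[-87,-29,29,87]
def look(guess,name,ty=0.24):
    bot.movel([guess[0]+60,guess[1],220],rot=[np.pi,0,np.pi+ty],max_speed=220); bot.dwell(0.15)
    m,im=snap("wrist",name); r=wtray(m,im,guess); print("tray",r); return r
def pick(i):
    bot.grip(0.45,40); bot.move_ptp(W(-71,CY[i],130),DN); bot.movel(W(-71,CY[i],56),max_speed=120)
    bot.grip(0,40); a=st("grip")["opening"]; bot.movel(W(-71,CY[i],125),max_speed=120); b=st("lift")["opening"]
    return min(a,b)>0.12
def place(t,i):
    c,ty,d=t; x,y=c+R.from_euler("z",ty).as_matrix()[:2,:2]@SLOT[i]; r=[np.pi,0,np.pi+ty]
    bot.movel([x,y,90],rot=r,max_speed=200)
    hit=bot.movel([x,y,28],max_speed=50,threshold=6); s=st("placed",hit)
    if s["tcp_pos"][2]<48 : bot.grip(0.42); bot.movel([x,y,130],max_speed=180); return True
    return False
E
python3 - <<'E'
from h import *
bot.grip(0.45,40)
if pick(0): look(T0,"l0.png"); st()
E
```

```text
grip t23.9 tcp [ 539.1 -107.1   57.1] op0.180 gf42.3 F [-0.5  1.7  6.2]
lift t24.6 tcp [ 537.6 -106.8  124.4] op0.180 gf41.3 F [-0.   1.1 -0.8]
tray (array([ 625.38342285, -359.76226807]), 0.24184727668762207, [200.0, 407.0])
t26.3 tcp [ 590.  -378.2  220. ] op0.174 gf41.4 F [-0.2 -0.8  0.2]
```

View pics/l0.png

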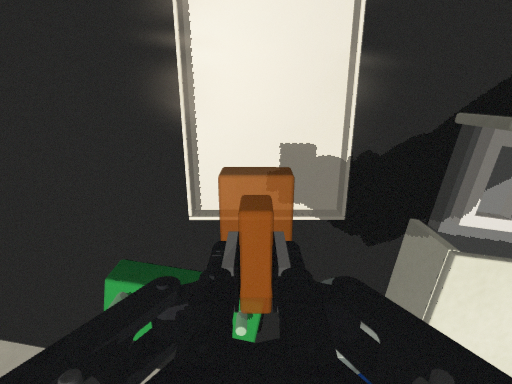

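The tray runs off the top edge (rows <0) and the held block covers part of its far wall (row 218). I'll look from higher and a bit nearer, using the white mask only.

```bash
sed -i 's/    w=(((hsv\[...,2\]>75)&(hsv\[...,1\]<80)).*/    w=((hsv[...,2]>75)\&(hsv[...,1]<80)).astype(np.uint8)/; s/guess\[0\]+60,guess\[1\],220/guess[0]+25,guess[1],310/' h.py; python3 - <<'E'
from h import *
r=look(T0,"l1.png")
m=cam("wrist"); im=cv2.imread("pics/l1.png"); c,ty,d=r; A=R.from_euler("z",ty).as_matrix()[:2,:2]
p=proj(m,[[*(c+A@[sx*125,sy*95]),30] for sx,sy in((-1,-1),(1,-1),(1,1),(-1,1))]).astype(np.int32)
cv2.polylines(im,[p],True,(0,0,255),1); cv2.imwrite("pics/l1m.png",im)
E
```

```text
tray (array([ 532.18768311, -379.22033691]), 0.24171240627765656, [231.0, 250.0])
```

View pics/l1m.png

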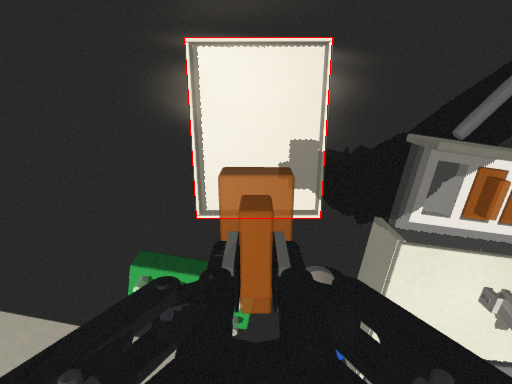

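The fitted outline matches the tray rim: corners (186,38), (331,38), (196,217) and (322,217), with the centre near (532,-379). The too-large width comes from the glow patches beside the tray, so I'll raise the threshold, then place and carry on.

```bash
sed -i 's/w=((hsv\[...,2\]>75)/w=((hsv[...,2]>115)/' h.py; python3 - <<'E'
from h import *
def ok(r): return abs(r[2][0]-190)<14 and abs(r[2][1]-250)<14
r=look(T0,"l2.png")
if ok(r) and place(r,0) and pick(1):
    r=look(r[0],"l3.png",r[1]); 
    if ok(r) and bot.get_state()["opening"]>0.12: print(place(r,1))
    p=bot.get_state()["tcp_pos"]; look(r[0],"l4.png",r[1])
E
```

```text
tray (array([ 531.41973877, -378.5100708 ]), 0.24116525053977966, [190.0, 248.0])
placed True t30.0 tcp [ 483.5 -436.2   30.2] op0.174 gf42.2 F [-1.7  0.9  4.3]
grip t33.8 tcp [533.3 -49.4  57. ] op0.179 gf40.7 F [-0.7  0.5  4.9]
lift t34.5 tcp [531.8 -49.1 124.4] op0.177 gf39.9 F [ 0.1 -0.1 -1.1]
tray (array([ 517.6138916, -375.0965271]), 0.24639175832271576, [190.0, 250.0])
placed True t38.9 tcp [ 586.3 -403.8   30.1] op0.177 gf40.7 F [-0.7  1.1  4.3]
True
tray (array([ 517.3303833, -375.1625061]), 0.24643470346927643, [190.0, 248.0])
```

View pics/l4.png

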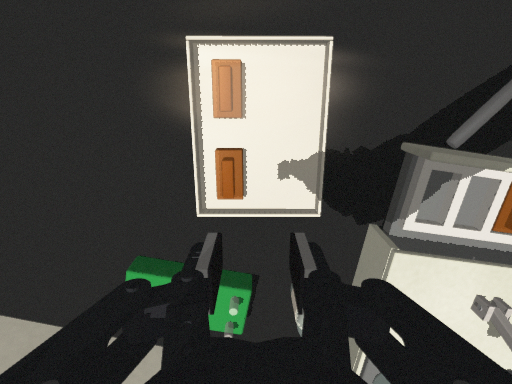

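Two blocks lie flat in the tray at (227,89) and (229,174). The tray had shifted 14 mm, and the fit followed it. Now blocks 2 and 3.

```bash
python3 - <<'E'
from h import *
def ok(r): return abs(r[2][0]-190)<14 and abs(r[2][1]-250)<14
r=(np.array([517.3,-375.2]),0.246,0)
for i in (2,3):
    if not pick(i): print("no pick",i); break
    r=look(r[0],f"l{i+3}.png",r[1])
    if not ok(r) or bot.get_state()["opening"]<0.12 or not place(r,i): print("stop",i); break
look(r[0],"l9.png",r[1]); st()
E
```

```text
grip t44.0 tcp [527.6   8.5  57. ] op0.177 gf39.8 F [-1.2  0.2  4.5]
lift t44.8 tcp [526.    8.6 124.4] op0.181 gf39.4 F [-0.5 -0.6 -1.2]
tray (array([ 516.95220947, -375.22259521]), 0.24722270667552948, [190.0, 249.0])
placed True t49.5 tcp [ 447.4 -346.    30.1] op0.173 gf40.2 F [-0.8 -0.8  4.4]
grip t53.4 tcp [521.7  66.2  56.9] op0.175 gf43.1 F [-0.4  0.3  4.7]
lift t54.2 tcp [520.3  66.2 124.4] op0.177 gf42.4 F [-0.7  0.5 -1.4]
tray (array([ 516.80145264, -375.45309448]), 0.24705924093723297, [190.0, 249.0])
placed True t59.1 tcp [ 563.6 -316.9   30. ] op0.174 gf43.2 F [-0.4  0.   3.6]
tray (array([ 516.84576416, -375.43060303]), 0.24752230942249298, [190.0, 248.0])
t61.4 tcp [ 541.5 -374.7  308.6] op0.417 gf0.0 F [-0.5 -1.1  0.5]
```

View pics/l9.png

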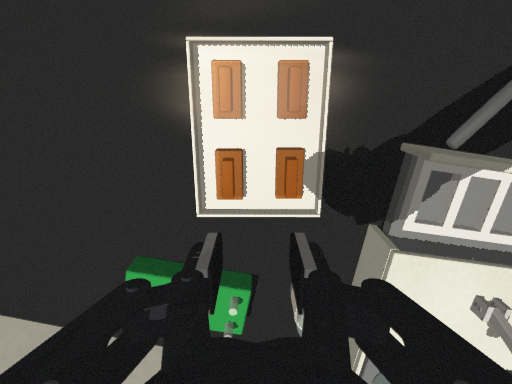

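All four blocks lie flat and separate in the tray: (227,89), (292,89), (229,174) and (290,174). Next I'll press the drawer shut.

```bash
python3 - <<'E'
from h import *
bot.move_ptp(W(-195,0,250),DN); bot.grip(0); bot.movel(W(-195,0,45),max_speed=150)
print(bot.movel(W(-40,0,45),max_speed=60,threshold=25)); st("near shut")
print(bot.movel(W(-20,0,45),max_speed=20,threshold=30)); st("pressed")
bot.dwell(0.3); bot.movel(W(-100,0,45),max_speed=60); bot.dwell(0.5)
bot.movel(W(-110,0,330),max_speed=200); bot.grip(1.0); bot.dwell(0.3); st()
snap("wrist","w3.png")
E
```

```text
False
near shut t67.4 tcp [557.9 -17.2  44.2] op0.002 gf0.0 F [-7.  -1.3  3. ]
False
pressed t68.6 tcp [573.8 -15.5  43.7] op0.002 gf0.0 F [-16.8  -2.9   9.8]
t73.5 tcp [490.7 -24.2 330. ] op1.002 gf0.0 F [ 0.5  0.2 -0.3]
```

View pics/w3.png

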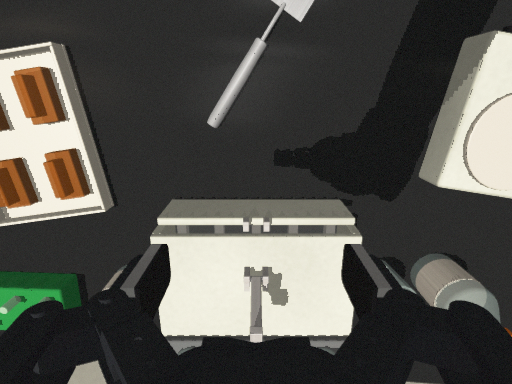

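The drawer stays shut by itself: plate rows 200–223, just in front of the roof edge at row 235. The bar is still back. Now I'll swing the bar down.

```bash
python3 - <<'E'
from h import *
print(proj(cam("wrist"),[W(-24,-100,88),W(-36,-100,88),W(-12,-100,88),W(0,-100,95)]).round(1))
bot.grip(0.55,25); bot.move_ptp([*arc(1.83)[:2],290],DN)
bot.movel(arc(1.83),max_speed=80,threshold=10); st("at knob"); bot.grip(0,25); s=st("grip")
if s["opening"]>0.12:
    for a in np.arange(1.65,0.1,-0.15): bot.movel(arc(a),max_speed=90)
    bot.movel(arc(0.02),max_speed=40,threshold=10); st("down"); bot.grip(0.55); bot.dwell(0.2)
    p=bot.get_state()["tcp_pos"]; bot.movel([*p[:2],200],max_speed=100)
    bot.movel(W(-130,0,330),max_speed=200); bot.dwell(0.5); st()
    m,im=snap("wrist","w4.png"); m2,i2=snap("side","s4.png")
    print(proj(m,[W(-65,0,118),W(60,0,118),W(-24,-100,88),W(0,-100,95)]).round(1))
    cv2.imwrite("pics/j4.png",np.hstack([im[:,:400],i2[90:,150:].repeat(1,0)[:294]]) if 0 else np.hstack([im[:,100:420],cv2.resize(i2[140:384,190:390],(314,384))]))
E
```

```text
[[184.2 216.8]
 [183.5 208.8]
 [184.8 224.7]
 [184.2 234.6]]
at knob t76.0 tcp [692.2  -4.2 210.5] op0.553 gf0.0 F [-0.1 -0.5  0.4]
grip t76.4 tcp [692.1  -3.9 210.5] op0.225 gf29.8 F [-0.4  0.7  2. ]
down t80.9 tcp [535.2 -19.7  92.1] op0.231 gf37.2 F [-3.1  4.8  0.9]
t84.1 tcp [470.8 -26.2 329.8] op0.551 gf0.0 F [-0.4  0.4  0.4]
[[255.6 211.1]
 [255.5 293.6]
 [185.1 230. ]
 [185.2 247.5]]
```

View pics/j4.png

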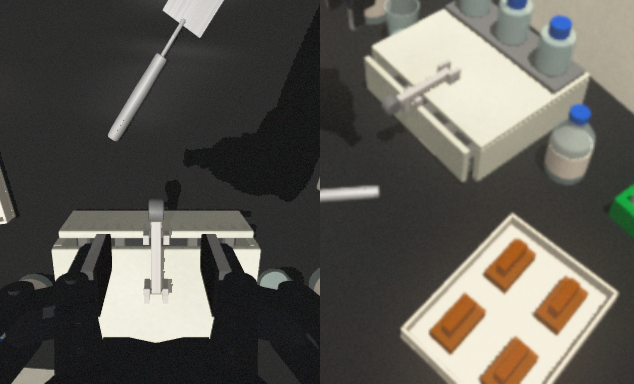

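The bar is down in the keeper, with the knob at (255,211) as predicted. The drawer is shut and all four blocks are flat in the tray. I'll compare the knob region with the first side picture as a final check, then hand in.

```bash
python3 - <<'E'
from h import *
a,b=[cv2.cvtColor(cv2.imread(f"pics/{f}.png"),cv2.COLOR_BGR2GRAY).astype(np.float32) for f in("side0","s4")]
for n,(x,y,w,h) in {"bar":(225,175,60,45),"bottle_a":(330,200,40,60),"bottle_b+beaker":(205,100,50,65),"front":(222,190,75,60)}.items():
    s=np.s_[y:y+h,x:x+w]; print(n,cv2.phaseCorrelate(a[s].copy(),b[s].copy()),np.abs(a[s]-b[s]).mean().round(1))
k=cv2.matchTemplate(b[185:230,215:270],a[195:217,228:250],cv2.TM_CCOEFF_NORMED); print("knob shift",np.array(cv2.minMaxLoc(k)[3])-[13,10],k.max())
E
```

```text
bar ((0.05539540452920377, 0.5470649582519087), 1.0146318350897896) 6.0
bottle_a ((-0.12375425333332046, 0.04288346275637167), 0.9951501135031382) 4.9
bottle_b+beaker ((-0.12416565739004781, 0.1231850174739364), 0.7042349191506704) 15.7
front ((0.5214248408207709, 0.04783909054620139), 0.9938451754252116) 5.2
knob shift [0 0] 0.99866265
```

The knob, front plate and bottles all match the first side picture, so I'm handing in.

```bash
python3 -c "
from bench import bot
print(bot.sign_off())"
```

```text
the job is handed in; nothing more can be done
None
```

The job is handed in: all four blocks lie flat, rib up, in the tray, the drawer is latched shut, the bar is down in its keeper, and the beaker and bottles appear unmoved; the hand-in returned no verdict.

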